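# Raise the soldering station four clicks and store the setting

## Robot

A 6-joint arm with a two-finger parallel gripper is mounted at the origin on the work surface. World frame = base frame: x ahead of the robot, y to its left, z up, the work surface at z = 0. Lengths are in m, angles in degrees, forces in N, time in s.
With the tool pointing down it reaches from about 0.325 to 0.875 m from the base axis. Payload 4.4 kg.
Tool frame: the origin (TCP) lies on the centre line of the jaws, within the pads' length; the fingertips stand 22 mm ahead of it and the grasp point (between the pads) lies 3 mm ahead of it (ctrl.tcp_to_tips is the distance from the TCP to the fingertips, in m); z points along the fingers, y is the line along which they close (so a half turn about z gives the same grasp; the last joint's range is limited). The gripper opens to 85 mm and grips with 20 to 120 N. Pads are 22 mm wide; open, the fingers measure 114 mm over their backs; the gripper's body (76 mm by 85 mm) begins 54 mm behind the grasp point. The pads swing forward as they close: fully open they stand 13 mm farther back than shut.
Start: joints at [59.215, 11.837, 88.321, -0, 79.842, -8.623], TCP at [0.217, 0.533, 0.253] pointing down, gripper open.
Joint ranges: [-156.59, 156.59], [-49.26, 127.26], [12.9, 141.05], [-63.56, 243.56], [4.71, 150.69], [-161.64, 161.64]. Speed limits (degrees/s): [159.86, 159.86, 180, 180, 180, 180].

## Interface

Orientations are given as [roll, pitch, yaw] about the fixed x, y, z axes, in that order (R = Rz(yaw) Ry(pitch) Rx(roll)).
In Python, from plant import readout, snapshot, calibration, workorder, recognise, place_of, ctrl gives the robot as it stands.
- The arm moves only by the shell command python3 -m creep 'ROWS' [FORCE]. ROWS is JSON, one flat list of numbers, 5 for each row, row after row: the shift along the tool's x, y, z in m, then the turn about the tool's z in degrees, then the closure in counts, from 0 (fully open) to 255 (shut). In form: [x, y, z, roll, jaw, x, y, z, roll, jaw, ...]. A call has 1 to 8 rows; each row is the pose to reach, as a shift and turn from the pose commanded when the call began, along the tool's axes at that moment; what a row does not reach only later rows make up. A row lasts 1/8 s, in which the tool goes at most 62.5 mm and 10.7 degrees, less where a joint would pass 70% of its speed; a pose out of reach is approached as far as the arm can. A call with a gripper value outside its range is refused whole. The fingers move at their own pace and stop on an object; FORCE is the grip in N (left out, the last holds). Time passes only in rows, so rows that repeat a pose let the fingers close. It gives the time, the measured TCP pose, the force, the opening and the grip force at its end, in the units of the state.
- readout.get_state(): the state, without advancing time (a new reading comes with each control period).
- snapshot(name): name is "scene" or "top"; returns the picture (400x640x3 uint8, red, green, blue); there is no depth.
- calibration(name): a dict with "K" (3x3 intrinsics, pixels), "R" (3x3) and "t" (3): a world point X has camera coordinates R X + t. Camera axes: x right, y down, z forward; pixel columns grow to the right and rows downward; lengths in m; the calibration is good to about 2 mm. A picture is of the moment at which its call begins. calibration takes no time and is no camera call.
- workorder.job_done(): hands the job in; it is judged then, once.
Trained networks look in the newest picture that a camera, given by its name, has taken for a name from the list of things; names that differ only in an ending like _2 or _b are one class to them, and where a whole thing is asked for, a point or a joint stands for the part that bears it (a point fixed in the world has none). Each returns a list of dicts, best first, with "conf" (0 to 1); they miss things now and then, are a little off and sometimes report something else, mostly with a low value. They report only what shows in the picture. A call takes as long as a camera call.
- recognise(target, camera): "bbox" ([left, top, right, bottom] in pixels, round what is visible of it).
- place_of(target, camera): "uv" ([column, row] in pixels: a listed point, or the origin of a listed thing).
The state is a dict: "clock": time; "q": joint angles; "qd": joint speeds; "joint_torque": joint torques, N m; "tcp_pos": TCP position; "tool_rot": TCP orientation; "wrist_force": force on the tool from outside, world axes, zero at the start; "torque": the same for the moment, N m; "finger_gap": finger opening in m; "grip_force": force on a finger pad.
Only numpy, scipy, OpenCV 4.12 (cv2) and the standard library are available. Lean on these libraries where they do the work, as an engineer would, in place of code of your own. Each camera call takes 0.05 s, during which the arm holds its last target. There are 200 camera calls.

## Task

The next joints are lead-free and need a hotter tip: with a fingertip, push the temperature dial of the soldering station round clockwise (seen from above) by exactly four clicks from where it stands now, then press the green key beside it right down and let go, to store the setting. Push the dial gently by its raised bar and never grip it, and leave the other things on the bench where they are.

Things in the scene. Friction and masses are not known exactly. Their poses are not given: they have to be found in the camera images.
- station: soldering station fixed on the bench, 220 mm deep (x), 200 mm wide (y). Origin: centre of its underside; x points from its front (robot side) to its back, z up. In front lies a level pale control panel, 55 mm above the bench, from 107 mm before the origin to 15 mm behind it; a blue housing, 25 to 110 mm behind the origin, rises to 110 mm above the bench
- dial_centre (a point): on the dial's upright axis, level with the top of its bar, 27 mm above the panel. The black dial is a round skirt 56 mm across, its top 7 mm above the panel, with an upright finger bar on it, 10 mm thick, from 7 to 27 mm above the panel, 27 mm long from the axis at the pointer end and 20 mm at the other. Round it on the panel: 14 flat marks, one a click, blue (low) to red (high)
- dial_pointer (a point): tip of the pointer, top of the bar end with the white line, 27 mm from the axis, level with dial_centre; turns with the dial. A sideways push on the bar of about 5 N, 20 mm from the axis, leaves a stop; the resistance fades towards half-way, then the dial snaps on by itself, ahead of the finger, and stays in the next stop. Left short of half-way it snaps back
- dial (a joint): turn of the dial in rad, growing clockwise seen from above. Click stops every 20 degrees (0.349 rad) from 0 (lowest, end stop) to 4.54: 14 positions. At 0 the pointer stands 130 degrees counter-clockwise of the station's x axis. It starts at rest in one of the four lowest stops (0, 0.349, 0.698 or 1.047). Nothing else rises above the panel within 50 mm of the axis
- store_key_top (a point): centre of the top of the green key, 72 mm above the bench (17 mm above the panel) when up; the round cap is 20 mm across and stands 9 mm above its black bezel (36 mm across); 95 mm to the right of the dial's axis
- store_key (a joint): travel of the green key in m: 0 up, 0.005 right down. A spring returns it; about 4 N holds it right down
- solder_spool: loose white-flanged spool of solder, 56 mm across, 36 mm high, standing on the bench near the station; origin at the centre of its underside
- wire_spool: loose black-flanged spool of thin wire, 44 mm across, 40 mm high, standing near the station; origin at the centre of its underside
- tip_cleaner: loose open steel tin of brass wool, 62 mm across, 38 mm high, in front of the station; origin at the centre of its underside
- motor: loose small drone motor with a red bell and steel shaft, 29 mm across, 34 mm high, in front of the station; origin at the centre of its underside
- side_cutters: loose side cutters with yellow handles, 125 mm long, lying flat on the right; origin at their pivot, on the bench
- tape_roll: loose roll of cream tape lying flat, 104 mm across, 24 mm high; origin at the centre of its underside
- bottle: orange drinking bottle, 72 mm across, 214 mm high, standing to the left; origin at the centre of its underside

How it is judged (in metres and radians):
On the way, in this order (a step that is already met when the one before it is completed fails the run):
1. the dial stands exactly four clicks clockwise of where it started (distance of dial_pointer from where it was at the start of the episode between 0.0325 and 0.03683 m and value of joint dial above 1.22 rad), for 0.3 s.
2. the green key is pressed right down with the dial so set (all of step 1 and value of joint store_key above 0.004 m), for 0.1 s.
At the end, for the whole second after the job is handed in: the dial rests in the click stop four clicks (80 degrees, within 6 degrees) clockwise of its start, the green key has been pressed to within 1 mm of its full travel after that and has come back up (within 1 mm), and the loose things stand within 25 mm of where they were (all of step 1 and velocity of joint dial between -0.05 and 0.05 rad/s and value of joint store_key below 0.001 m and distance of each of solder_spool, wire_spool, tip_cleaner, motor, side_cutters, tape_roll, bottle from where it was at the start of the episode below 0.025 m); the robot touches nothing.
It fails at once if the fingers grip or force the dial (more than 20 N between fingers and dial) (contact force between the fingers and dial above 20 N).
It fails at once if a loose thing on the bench is lifted, knocked or moved by more than 25 mm (distance of any of solder_spool, wire_spool, tip_cleaner, motor, side_cutters, tape_roll, bottle from where it was at the start of the episode above 0.025 m).
It also fails if it takes over 48 s, if anything falls off the work surface, if the arm or the gripper's body presses on something with over 40 N, if the wrist force passes 120 N, or if a joint passes its speed limit or range.

## Working session

There is one attempt and no reset: what is moved stays moved. The work goes in short steps, Python scripts to look and compute and a shell command to move; the robot and the scene stay as the last step left them, time stands still between calls to the robot, and variables do not carry over. Pictures are saved under pics/ and viewed, at most 10 in all, crops included, and the job is handed in when it is done.

```bash
mkdir -p pics; cat > h.py <<'E'
import numpy as np, cv2
from plant import readout, snapshot, calibration, workorder, recognise, place_of, ctrl
def ray(cam,uv,z):
    c=calibration(cam);K,R,t=map(np.array,(c["K"],c["R"],c["t"]))
    d=R.T@np.linalg.inv(K)@np.array([uv[0],uv[1],1.]);o=-R.T@t
    return o+d*(z-o[2])/d[2]
def proj(cam,X):
    c=calibration(cam);K,R,t=map(np.array,(c["K"],c["R"],c["t"]))
    p=K@(R@np.array(X)+t);return p[:2]/p[2]
def save(cam,n):
    im=snapshot(cam);cv2.imwrite(f"pics/{n}.png",im[:,:,::-1]);return im
E
python3 - <<'E'
from h import *
np.set_printoptions(precision=4,suppress=True)
Z=dict(dial_centre=.082,dial_pointer=.082,store_key_top=.072,station=0)
for cam in("top","scene"):
    save(cam,cam+"0")
    for n in ["dial_centre","dial_pointer","store_key_top","station"]:
        print(cam,n,[(np.round(r["uv"],1),round(r["conf"],2),ray(cam,r["uv"],Z[n])) for r in place_of(n,cam)[:2]])
print(readout.get_state(),ctrl.tcp_to_tips)
E
```

```text
top dial_centre [(array([334.6, 226.3]), 0.51, array([ 0.4802, -0.0025,  0.082 ])), (array([321.4, 267.1]), 0.24, array([0.3421, 0.0448, 0.082 ]))]
top dial_pointer [(array([387.5, 196.8]), 0.61, array([ 0.5786, -0.1856,  0.082 ])), (array([324.1, 231.5]), 0.55, array([0.4629, 0.0337, 0.082 ]))]
top store_key_top [(array([361.5, 228.9]), 0.38, array([ 0.4701, -0.095 ,  0.072 ]))]
top station [(array([345. , 212.3]), 0.94, array([ 0.5318, -0.042 ,  0.    ]))]
scene dial_centre [(array([289.8, 190.8]), 0.55, array([0.48  , 0.0052, 0.082 ]))]
scene dial_pointer [(array([292.7, 186.7]), 0.49, array([0.4749, 0.0213, 0.082 ]))]
scene store_key_top [(array([262.3, 213.4]), 0.58, array([ 0.4791, -0.1009,  0.072 ]))]
scene station [(array([290.1, 222. ]), 0.63, array([ 0.521 , -0.0355, -0.    ]))]
{'clock': 0.5, 'q': array([59.2153, 11.8379, 88.3246, -0.0003, 79.8426, -8.6239]), 'qd': array([-0.0604, -0.2045, -0.078 ,  0.019 ,  0.1113,  0.0064]), 'joint_torque': array([  0.    , -38.2633, -29.1621,  -0.0003,   0.0023,   0.    ]), 'tcp_pos': array([0.2169, 0.5325, 0.2533]), 'tool_rot': array([-179.9949,   -0.0005,  157.8392]), 'wrist_force': array([0.0465, 0.4918, 0.2005]), 'torque': array([-0.0303, -0.005 ,  0.0467]), 'grip_force': 0.0, 'finger_gap': 0.08573211116056255} 0.022
```

```bash
python3 - <<'E'
import cv2,numpy as np
a=cv2.imread("pics/top0.png");b=cv2.imread("pics/scene0.png")
A=cv2.resize(a[170:290,280:440],(800,600),interpolation=cv2.INTER_CUBIC)
cv2.imwrite("pics/topc.png",A)
cv2.imwrite("pics/scenec.png",cv2.resize(b[140:260,210:370],(800,600),interpolation=cv2.INTER_CUBIC))
E
```

```text
(no output)
```

View pics/topc.png

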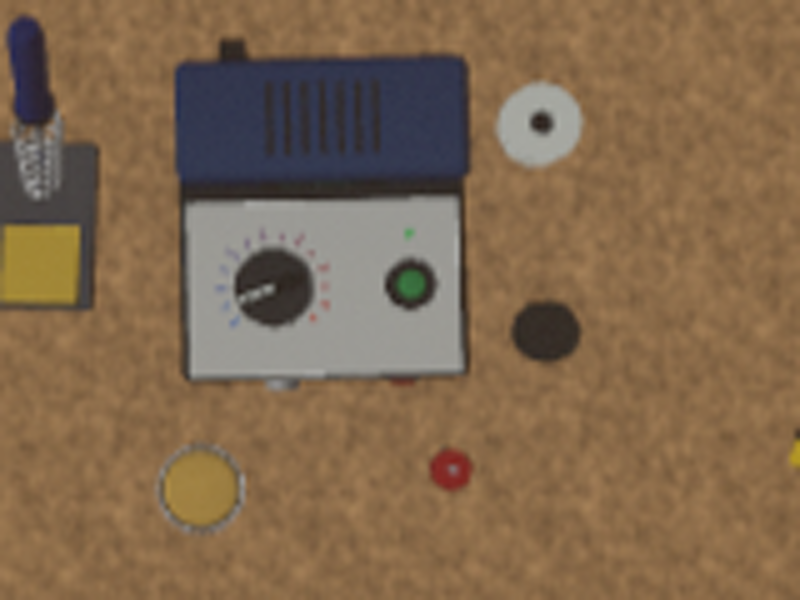

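View pics/scenec.png

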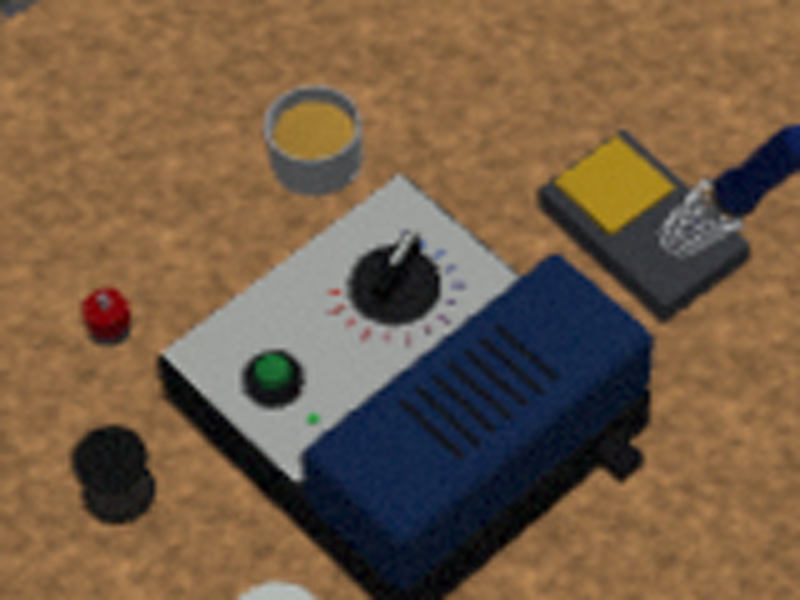

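View pics/scene0.png

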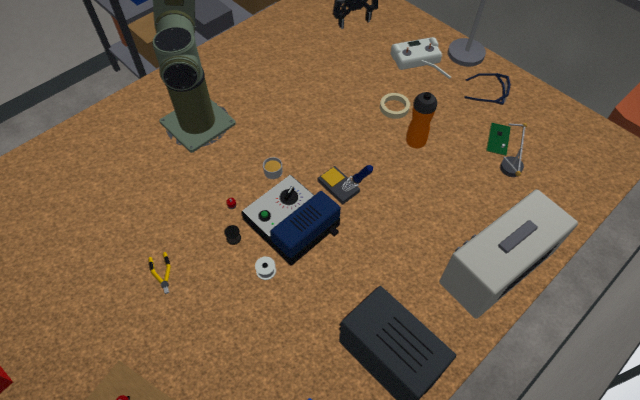

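The top crop shows a panel with corners near (185,203), (461,194), (465,373) and (190,378). The dial is near (273,287) with its white line pointing left and slightly down, the green key is near (411,284), and the tin and motor lie in front. The scene crop agrees: dial (395,283), key (270,372). The pointer looks like stop 1 (110°). Next I'll refine the pose and check that.

```bash
python3 - <<'E'
from h import *
from scipy.optimize import least_squares
np.set_printoptions(precision=4,suppress=True)
off=dict(top=(280,170),scene=(210,140))
u=lambda cam,p:(np.array(p)+.5)/5-.5+off[cam]
C=dict(fl=(-.107,.1,.055),fr=(-.107,-.1,.055),bl=(.015,.1,.055),br=(.015,-.1,.055))
obs=[("top","bl",(185,203)),("top","br",(461,196)),("top","fr",(465,374)),("top","fl",(190,378)),
("scene","fl",(398,176)),("scene","fr",(163,357)),("scene","bl",(520,275)),
("top","skirt",(274,287)),("top","key",(411,283)),("scene","key",(271,370)),("scene","skirt",(395,284))]
def pt(p,n):
    x,y,a,dx,dy=p
    l={"skirt":(dx,dy,.0615),"key":(dx,dy-.095,.072)}.get(n) or C[n]
    c,s=np.cos(a),np.sin(a);return [x+c*l[0]-s*l[1],y+s*l[0]+c*l[1],l[2]]
f=lambda p:np.concatenate([proj(c,pt(p,n))-u(c,o) for c,n,o in obs])
r=least_squares(f,[.525,-.04,0,-.046,.04],loss="soft_l1")
p=r.x;print("pose",p,"yaw",np.degrees(p[2]));print(f(p).reshape(-1,2))
for n in("skirt","key"):print(n,pt(p,n))
for cams in(["top"],["scene"]):
    ii=[o for o in obs if o[0]in cams]
    g=lambda p:np.concatenate([proj(c,pt(p,n))-u(c,o) for c,n,o in ii])
    q=least_squares(g,p).x;print(cams,q,pt(q,"skirt"),pt(q,"key"))
ax=np.array(pt(p,"skirt"))
# white line overlay brightness along bar for each stop
for cam in("top","scene"):
    im=cv2.imread(f"pics/{cam}0.png").astype(np.float32).sum(2)/3
    for k in range(-1,6):
        th=p[2]+np.radians(130-20*k)
        s=[proj(cam,[ax[0]+d*np.cos(th),ax[1]+d*np.sin(th),.082]) for d in np.linspace(.008,.027,12)]
        s=np.array(s,np.float32)
        print(cam,k,cv2.remap(im,s[:,0],s[:,1],cv2.INTER_LINEAR).mean(),s[-1])
for t in["tip_cleaner","motor","bottle","tape_roll","solder_spool","wire_spool"]:
    print(t,[(round(r["conf"],2),ray("scene",r["uv"],0)) for r in place_of(t,"scene")[:1]])
E
```

```text
pose [ 0.523  -0.0372  0.0165 -0.0428  0.0359] yaw 0.946047388504959
[[-1.1605  0.4418]
 [ 1.0121  0.0211]
 [ 1.5762 -0.4509]
 [-1.0945  0.5239]
 [ 0.3542 -1.8769]
 [-2.792   0.2129]
 [ 3.5949  1.6368]
 [-0.0081 -0.4085]
 [ 0.2411 -0.538 ]
 [-0.006  -0.5282]
 [-0.3707 -0.3558]]
skirt [np.float64(0.479635630053555), np.float64(-0.0020629511725219624), 0.0615]
key [np.float64(0.4812041647504415), np.float64(-0.09705000133676625), 0.072]
['top'] [ 0.5235 -0.0374  0.0064 -0.0448  0.0361] [np.float64(0.4784917812972854), np.float64(-0.0016223577755776486), 0.0615] [np.float64(0.47910213604331636), np.float64(-0.09662039705578594), 0.072]
['scene'] [ 0.5225 -0.0361  0.0396 -0.0411  0.035 ] [np.float64(0.4800695868783384), np.float64(-0.002715486521934256), 0.0615] [np.float64(0.483828457086192), np.float64(-0.09764109368228119), 0.072]
top -1 55.56508 [330.7645 233.4254]
top 0 71.91732 [328.6081 231.7263]
top 1 116.41685 [327.162  229.3932]
top 2 57.453968 [326.6002 226.7086]
top 3 55.301296 [326.9892 223.9963]
top 4 60.6646 [328.2812 221.583 ]
top 5 62.114258 [330.3199 219.7587]
scene -1 124.761925 [285.892  184.8859]
scene 0 123.252014 [289.0462 184.6848]
scene 1 138.24345 [292.0618 185.3727]
scene 2 74.30932 [294.584  186.8713]
scene 3 74.84983 [296.312  189.0082]
scene 4 47.680176 [297.0333 191.534 ]
scene 5 26.610136 [296.6512 194.1486]
tip_cleaner [(0.72, array([0.3362, 0.0659, 0.    ]))]
motor [(0.63, array([ 0.3549, -0.126 ,  0.    ]))]
bottle [(0.97, array([0.5822, 0.4844, 0.    ]))]
tape_roll [(0.93, array([0.4298, 0.5473, 0.    ]))]
solder_spool [(0.68, array([ 0.5957, -0.1948,  0.    ]))]
wire_spool [(0.74, array([ 0.4382, -0.1977,  0.    ]))]
```

```bash
cat >> h.py <<'E'
A=np.array([.479,-.002])
def tgt(phi,r,d):
    a=np.radians(phi);b=np.array([np.cos(a),np.sin(a)]);n=np.array([b[1],-b[0]])
    return A+r*b-d*n
def row(p,z,yaw):
    """row from present pose to xyz,yaw"""
    s=readout.get_state();P=s["tcp_pos"];y=np.radians(s["tool_rot"][2])
    D=np.array([p[0]-P[0],p[1]-P[1]])
    roll=(s["tool_rot"][2]-yaw+180)%360-180
    return np.round([D@[np.cos(y),np.sin(y)],D@[np.sin(y),-np.cos(y)],P[2]-z],4),round(roll,1)
def show():
    s=readout.get_state();print({k:np.round(s[k],4) for k in("clock","tcp_pos","tool_rot","wrist_force","finger_gap","grip_force")})
E
python3 - <<'E'
from h import *
print(row(tgt(111,.025,.055),.16,201))
E
```

```text
(array([-0.3871, -0.4156,  0.0933]), np.float64(-43.2))
```

```bash
python3 -m creep '[-0.03,-0.033,0,-5,255, -0.07,-0.075,0,-11,255, -0.11,-0.118,0,-17,255, -0.15,-0.161,0,-23,255, -0.19,-0.204,0,-29,255, -0.23,-0.247,0,-35,255, -0.26,-0.279,0,-40,255, -0.28,-0.3,0,-43.2,255]' 20; python3 - <<'E'
from h import *
show();print(row(tgt(111,.025,.055),.14,201))
E
```

```text
clock: 1.8
tcp_pos: [0.3636, 0.1472, 0.2536]
tool_rot: [-180.0, 0.1, -159.0]
wrist_force: [0.8, 0.4, 0.1]
finger_gap: -0.0003
grip_force: 0.0
{'clock': np.float64(1.8), 'tcp_pos': array([0.3636, 0.1472, 0.2536]), 'tool_rot': array([-1.799756e+02,  6.150000e-02, -1.589678e+02]), 'wrist_force': array([0.8333, 0.4157, 0.1489]), 'finger_gap': np.float64(-0.0003), 'grip_force': np.float64(0.0)}
(array([ 0.0009, -0.1557,  0.1136]), np.float64(0.0))
```

```bash
python3 -m creep '[0,-0.03,0.015,0,255, 0,-0.07,0.04,0,255, 0,-0.11,0.07,0,255, 0,-0.14,0.1,0,255, 0.001,-0.156,0.113,0,255, 0.001,-0.156,0.113,0,255, 0.001,-0.156,0.113,0,255]'; python3 - <<'E'
from h import *
show();print(row(tgt(111,.025,.032),.091,201))
im=save("scene","s1");im2=save("top","t1")
s=readout.get_state();P=s["tcp_pos"]
a=im[130:230,220:353]
a=cv2.resize(a,(800,600),interpolation=cv2.INTER_CUBIC)
u=(proj("scene",P+[0,0,-.022])-[220,130])*6.0+3; print(u)
cv2.circle(a,tuple(int(v) for v in u),4,(255,0,255),1)
cv2.imwrite("pics/s1c.png",a[:,:,::-1])
E
```

```text
clock: 2.68
tcp_pos: [0.4187, 0.0037, 0.1413]
tool_rot: [-180.0, 0.1, -158.9]
wrist_force: [0.9, 0.1, -1.4]
finger_gap: 0.0002
grip_force: 0.0
{'clock': np.float64(2.675), 'tcp_pos': array([0.4187, 0.0037, 0.1413]), 'tool_rot': array([-1.799766e+02,  8.730000e-02, -1.589271e+02]), 'wrist_force': array([ 0.8893,  0.1377, -1.4434]), 'finger_gap': np.float64(0.0002), 'grip_force': np.float64(0.0)}
(array([-0.0223, -0.002 ,  0.0503]), np.float64(0.1))
[332.44679608 250.97251817]
```

View pics/s1c.png

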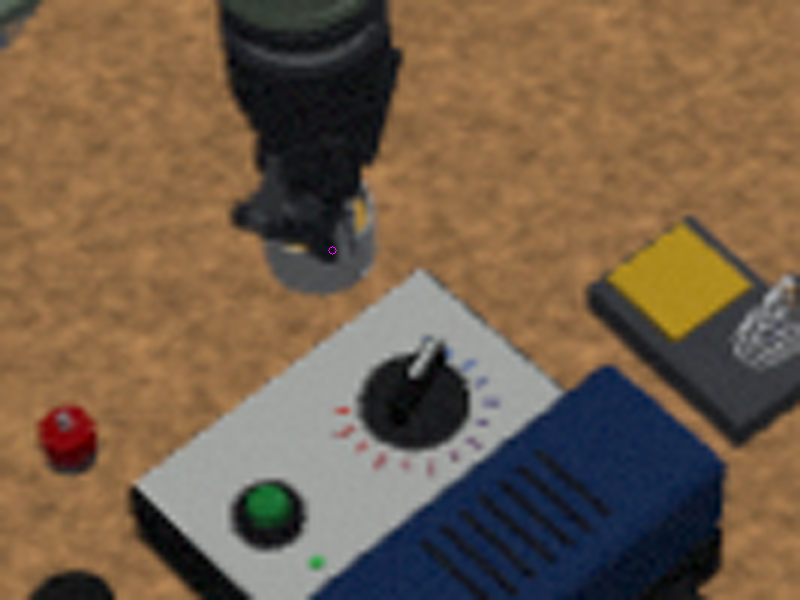

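The gripper tips appear at about (330,262), matching the projected tip point at (332,251), so the shut tip length of 22 mm is right. The dial is at (415,400) and hasn't moved. Now I'll descend beside it and approach.

```bash
python3 -m creep '[0,-0.002,0.02,0,255, 0,-0.002,0.04,0,255, 0,-0.002,0.05,0,255, -0.01,-0.002,0.05,0,255, -0.02,-0.002,0.05,0,255, -0.026,-0.002,0.05,0,255, -0.03,-0.002,0.05,0,255, -0.03,-0.002,0.05,0,255]'; python3 - <<'E'
from h import *
show();print(row(tgt(111,.025,.016),.091,201))
E
```

```text
clock: 3.78
tcp_pos: [0.4472, 0.0121, 0.0905]
tool_rot: [-180.0, 0.0, -158.9]
wrist_force: [-0.0, -0.1, 0.8]
finger_gap: -0.0003
grip_force: 0.0
{'clock': np.float64(3.775), 'tcp_pos': array([0.4472, 0.0121, 0.0905]), 'tool_rot': array([-1.799875e+02,  1.330000e-02, -1.589438e+02]), 'wrist_force': array([-0.016 , -0.1116,  0.7703]), 'finger_gap': np.float64(-0.0003), 'grip_force': np.float64(0.0)}
(array([-0.0086,  0.0005, -0.0005]), np.float64(0.1))
```

```bash
python3 -m creep '[-0.002,0,0,0,255, -0.004,0,0,0,255, -0.0055,0,0,0,255, -0.0065,0,0,0,255, -0.007,0,0,0,255]'; python3 -m creep '[-0.0005,0,0,0,255, -0.001,0,0,0,255]'|grep -E "tcp_pos|force"; python3 -m creep '[-0.0005,0,0,0,255, -0.001,0,0,0,255]'|grep -E "tcp_pos|force"
```

```text
clock: 4.4
tcp_pos: [0.4534, 0.0145, 0.0903]
tool_rot: [180.0, -0.0, -159.0]
wrist_force: [-0.5, -0.4, -0.2]
finger_gap: 0.0002
grip_force: 0.0
tcp_pos: [0.4543, 0.0149, 0.0903]
wrist_force: [0.2, 0.4, -0.6]
grip_force: 0.0
tcp_pos: [0.4553, 0.0152, 0.0903]
wrist_force: [0.7, 0.2, 0.1]
grip_force: 0.0
```

```bash
for i in 1; do python3 -m creep '[-0.0005,0,0,0,255, -0.001,0,0,0,255]'|grep -E "tcp_pos|wrist"; python3 -m creep '[-0.0005,0,0,0,255, -0.001,0,0,0,255]'|grep -E "tcp_pos|wrist"; python3 -m creep '[-0.0005,0,0,0,255, -0.001,0,0,0,255]'|grep -E "tcp_pos|wrist";done; python3 -m creep '[-0.0005,0,0,0,255, -0.001,0,0,0,255]'|grep -E "tcp_pos|wrist"
```

```text
tcp_pos: [0.4562, 0.0156, 0.0903]
wrist_force: [0.6, 0.1, 0.6]
tcp_pos: [0.4566, 0.0158, 0.0902]
wrist_force: [-2.4, -1.0, 2.2]
tcp_pos: [0.457, 0.0161, 0.0901]
wrist_force: [-5.0, -2.0, 3.9]
tcp_pos: [0.4584, 0.0168, 0.0901]
wrist_force: [-2.1, 0.0, 2.1]
```

Contact came at d≈15 mm, with a resistance peak of about 5 N that is now fading. I'll follow the arc, turning the tool with the bar.

```bash
cat >> h.py <<'E'
def arc(ds,r=.025,d=.0149,z=.0905):
    show()
    for k in ds:
        a,b=row(tgt(111-k,r,d),z,201-k);print(k,a,b)
E
python3 - <<'E'
from h import *
arc([5,8,11,14])
E
```

```text
{'clock': np.float64(5.9), 'tcp_pos': array([0.4584, 0.0168, 0.0901]), 'tool_rot': array([ 1.799518e+02, -6.470000e-02, -1.589703e+02]), 'wrist_force': array([-2.1146,  0.0095,  2.1164]), 'finger_gap': np.float64(0.0001), 'grip_force': np.float64(1.5263)}
5 [ 0.0001  0.0012 -0.0004] 5.0
8 [-0.0012  0.0019 -0.0004] 8.0
11 [-0.0027  0.0024 -0.0004] 11.0
14 [-0.0041  0.0029 -0.0004] 14.0
```

```bash
python3 -m creep '[0,0.001,0,4,255, -0.0005,0.0015,0,6,255, -0.0012,0.002,0,8,255, -0.002,0.002,0,9.5,255, -0.0027,0.0025,0,11,255]'|grep -E "tcp_pos|rot|wrist"; python3 - <<'E'
from h import *
arc([11,14,17])
im=save("scene","s2")
cv2.imwrite("pics/s2c.png",cv2.resize(im[160:220,250:330],(800,600),interpolation=cv2.INTER_CUBIC)[:,:,::-1])
E
```

```text
tcp_pos: [0.4612, 0.02, 0.0905]
tool_rot: [-180.0, 0.1, -170.1]
wrist_force: [0.4, 0.3, -0.1]
{'clock': np.float64(6.525), 'tcp_pos': array([0.4612, 0.02  , 0.0905]), 'tool_rot': array([-1.799876e+02,  6.840000e-02, -1.700510e+02]), 'wrist_force': array([ 0.3819,  0.2928, -0.1435]), 'finger_gap': np.float64(-0.0001), 'grip_force': np.float64(0.0)}
11 [ 0.0012  0.0003 -0.    ] -0.1
14 [-0.0001  0.001  -0.    ] 2.9
17 [-0.0015  0.0017 -0.    ] 5.9
```

View pics/s2c.png

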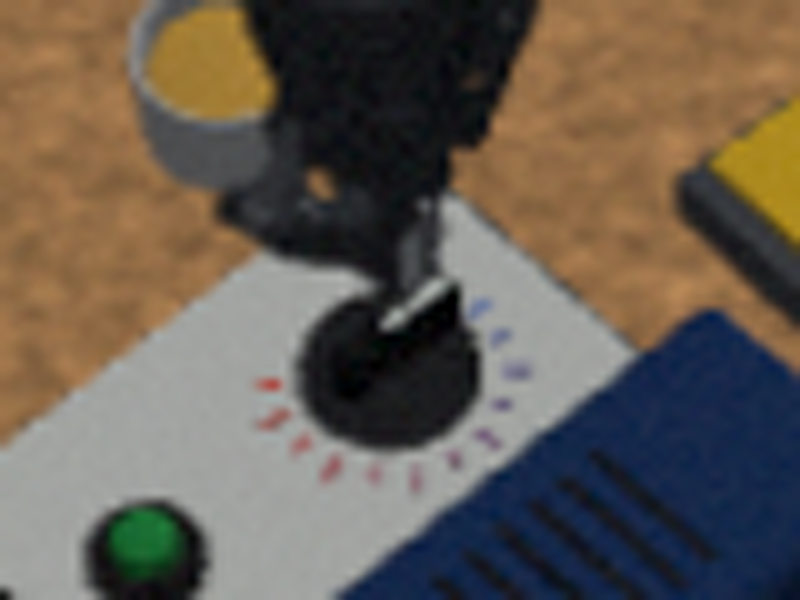

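The bar has swung round to point at about (450,290) in the crop, next to the third mark. That matches stop 2, and with the force at zero it means one click is done. Going for the second.

```bash
python3 - <<'E'
from h import *
arc([17,20,22,24,26,28,30,32])
E
```

```text
{'clock': np.float64(6.575), 'tcp_pos': array([0.4611, 0.02  , 0.0905]), 'tool_rot': array([-1.799917e+02,  5.830000e-02, -1.700786e+02]), 'wrist_force': array([-0.3015, -0.2472,  0.2343]), 'finger_gap': np.float64(0.0001), 'grip_force': np.float64(0.0)}
17 [-0.0015  0.0016 -0.    ] 5.9
20 [-0.0029  0.0022 -0.    ] 8.9
22 [-0.0039  0.0026 -0.    ] 10.9
24 [-0.0049  0.0029 -0.    ] 12.9
26 [-0.0058  0.0032 -0.    ] 14.9
28 [-0.0068  0.0035 -0.    ] 16.9
30 [-0.0078  0.0037 -0.    ] 18.9
32 [-0.0088  0.0039 -0.    ] 20.9
```

```bash
python3 -m creep '[-0.0015,0.0016,0,6,255, -0.0029,0.0022,0,9,255, -0.0039,0.0026,0,11,255, -0.0049,0.0029,0,13,255, -0.0054,0.003,0,14,255]'|grep -E "tcp_pos|rot|wrist";  python3 - <<'E'
from h import *
arc([26,28,30,32,34])
E
```

```text
tcp_pos: [0.4645, 0.024, 0.0901]
tool_rot: [-180.0, -0.1, 176.0]
wrist_force: [-3.8, -0.3, 4.1]
{'clock': np.float64(7.2), 'tcp_pos': array([0.4645, 0.024 , 0.0901]), 'tool_rot': array([-1.799991e+02, -1.353000e-01,  1.759852e+02]), 'wrist_force': array([-3.8459, -0.3353,  4.1379]), 'finger_gap': np.float64(-0.0004), 'grip_force': np.float64(2.1626)}
26 [-0.0019  0.0004 -0.0004] 1.0
28 [-0.0027  0.0009 -0.0004] 3.0
30 [-0.0037  0.0013 -0.0004] 5.0
32 [-0.0046  0.0017 -0.0004] 7.0
34 [-0.0055  0.0021 -0.0004] 9.0
```

```bash
python3 -m creep '[-0.0005,0.0003,0,1,255, -0.001,0.0005,0,2,255, -0.0015,0.0007,0,3,255, -0.002,0.0009,0,4,255, -0.0025,0.001,0,5,255, -0.003,0.0012,0,6,255]'|grep -E "tcp_pos|rot|wrist";  python3 - <<'E'
from h import *
arc([30,32,34])
E
```

```text
tcp_pos: [0.4695, 0.0245, 0.0907]
tool_rot: [-180.0, 0.1, 170.0]
wrist_force: [0.6, -0.4, 0.7]
{'clock': np.float64(7.95), 'tcp_pos': array([0.4695, 0.0245, 0.0907]), 'tool_rot': array([-1.799836e+02,  1.239000e-01,  1.699737e+02]), 'wrist_force': array([ 0.6303, -0.4202,  0.6661]), 'finger_gap': np.float64(0.0), 'grip_force': np.float64(0.0)}
30 [0.0013 0.0003 0.0002] -1.0
32 [0.0005 0.0008 0.0002] 1.0
34 [-0.0004  0.0013  0.0002] 3.0
```

Second click done: the force dropped to zero with the face at about 33°. On to the third.

```bash
python3 - <<'E'
from h import *
arc([37,40,42,44,46,48,50,52,54])
E
```

```text
{'clock': np.float64(7.95), 'tcp_pos': array([0.4695, 0.0245, 0.0907]), 'tool_rot': array([-1.799836e+02,  1.239000e-01,  1.699737e+02]), 'wrist_force': array([ 0.6303, -0.4202,  0.6661]), 'finger_gap': np.float64(0.0), 'grip_force': np.float64(0.0)}
37 [-0.0018  0.002   0.0002] 6.0
40 [-0.0032  0.0026  0.0002] 9.0
42 [-0.0041  0.0029  0.0002] 11.0
44 [-0.0051  0.0032  0.0002] 13.0
46 [-0.0061  0.0035  0.0002] 15.0
48 [-0.0071  0.0038  0.0002] 17.0
50 [-0.008   0.004   0.0002] 19.0
52 [-0.009   0.0042  0.0002] 21.0
54 [-0.01    0.0044  0.0002] 23.0
```

```bash
python3 -m creep '[-0.0018,0.002,0,6,255, -0.0032,0.0026,0,9,255, -0.0041,0.0029,0,11,255, -0.0051,0.0032,0,13,255, -0.0056,0.0033,0,14,255, -0.0061,0.0035,0,15,255]'|grep -E "tcp_pos|rot|wrist"; python3 -m creep '[-0.0005,0.0002,0,1,255, -0.001,0.0003,0,2,255, -0.0015,0.0005,0,3,255, -0.002,0.0006,0,4,255, -0.0025,0.0008,0,5,255]'|grep -E "tcp_pos|rot|wrist";  python3 - <<'E'
from h import *
arc([48,50,52,54])
E
```

```text
tcp_pos: [0.4746, 0.0275, 0.0902]
tool_rot: [-180.0, -0.1, 155.0]
wrist_force: [-2.9, 2.4, 3.0]
tcp_pos: [0.4784, 0.0264, 0.0905]
tool_rot: [-180.0, 0.1, 150.0]
wrist_force: [-0.7, -0.1, -1.5]
{'clock': np.float64(9.325), 'tcp_pos': array([0.4784, 0.0264, 0.0905]), 'tool_rot': array([-1.799906e+02,  9.530000e-02,  1.499748e+02]), 'wrist_force': array([-0.6592, -0.1115, -1.5011]), 'finger_gap': np.float64(0.0005), 'grip_force': np.float64(0.0)}
48 [ 0.0014 -0.0001 -0.    ] -3.0
50 [ 0.0006  0.0004 -0.    ] -1.0
52 [-0.0003  0.001  -0.    ] 1.0
54 [-0.0012  0.0014 -0.    ] 3.0
```

Third click done: the force dropped again, with the face at about 51°. I'll verify with a picture before the last one.

```bash
python3 - <<'E'
from h import *
im=save("scene","s3")
cv2.imwrite("pics/s3c.png",cv2.resize(im[160:220,250:330],(800,600),interpolation=cv2.INTER_CUBIC)[:,:,::-1])
arc([57,60,62,64,66,68,70,72,74])
E
```

```text
{'clock': np.float64(9.375), 'tcp_pos': array([0.4784, 0.0264, 0.0905]), 'tool_rot': array([-1.799980e+02,  9.350000e-02,  1.499544e+02]), 'wrist_force': array([-0.5066, -0.3242,  0.2697]), 'finger_gap': np.float64(0.0002), 'grip_force': np.float64(0.0)}
57 [-0.0025  0.0021  0.    ] 6.0
60 [-0.0039  0.0027  0.    ] 9.0
62 [-0.0049  0.0031  0.    ] 11.0
64 [-0.0058  0.0034  0.    ] 13.0
66 [-0.0068  0.0037  0.    ] 15.0
68 [-0.0078  0.0039  0.    ] 17.0
70 [-0.0088  0.0042  0.    ] 19.0
72 [-0.0098  0.0044  0.    ] 21.0
74 [-0.0108  0.0045  0.    ] 23.0
```

View pics/s3c.png

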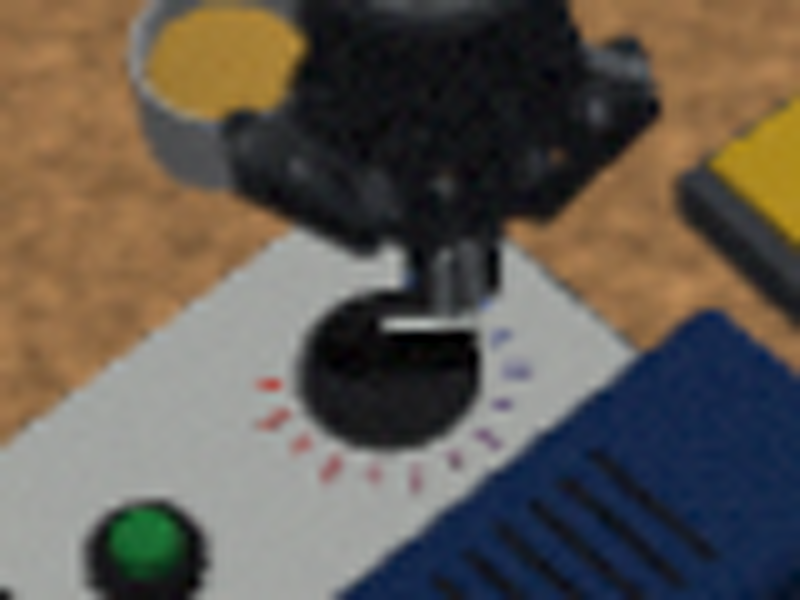

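The pointer tip is at about (478,323). Stop 4 was predicted at (470,331) and stop 3 at (463,306), so three clicks are done. Last one: push just past half-way.

```bash
python3 -m creep '[-0.0025,0.0021,0,6,255, -0.0039,0.0027,0,9,255, -0.0049,0.0031,0,11,255, -0.0058,0.0034,0,13,255, -0.0063,0.0035,0,14,255, -0.0068,0.0037,0,15,255]'|grep -E "tcp_pos|rot|wrist"; python3 -m creep '[-0.0005,0.0002,0,1,255, -0.001,0.0003,0,2,255, -0.0015,0.0005,0,3,255, -0.002,0.0006,0,4,255, -0.0025,0.0008,0,5,255]'|grep -E "tcp_pos|rot|wrist";  python3 - <<'E'
from h import *
arc([68,70,72,74])
im=save("scene","s4")
cv2.imwrite("pics/s4c.png",cv2.resize(im[160:220,250:330],(800,600),interpolation=cv2.INTER_CUBIC)[:,:,::-1])
E
```

```text
tcp_pos: [0.4855, 0.0268, 0.0903]
tool_rot: [180.0, 0.0, 135.0]
wrist_force: [-1.6, 1.2, 1.7]
tcp_pos: [0.488, 0.0252, 0.0903]
tool_rot: [-180.0, 0.0, 130.0]
wrist_force: [0.1, -0.5, 0.6]
{'clock': np.float64(10.75), 'tcp_pos': array([0.488 , 0.0252, 0.0903]), 'tool_rot': array([-1.799963e+02,  3.570000e-02,  1.299672e+02]), 'wrist_force': array([ 0.0841, -0.4785,  0.6407]), 'finger_gap': np.float64(0.0), 'grip_force': np.float64(0.0)}
68 [ 0.0011 -0.0002 -0.0002] -3.0
70 [ 0.0003  0.0004 -0.0002] -1.0
72 [-0.0006  0.0009 -0.0002] 1.0
74 [-0.0015  0.0014 -0.0002] 3.0
```

View pics/s4c.png

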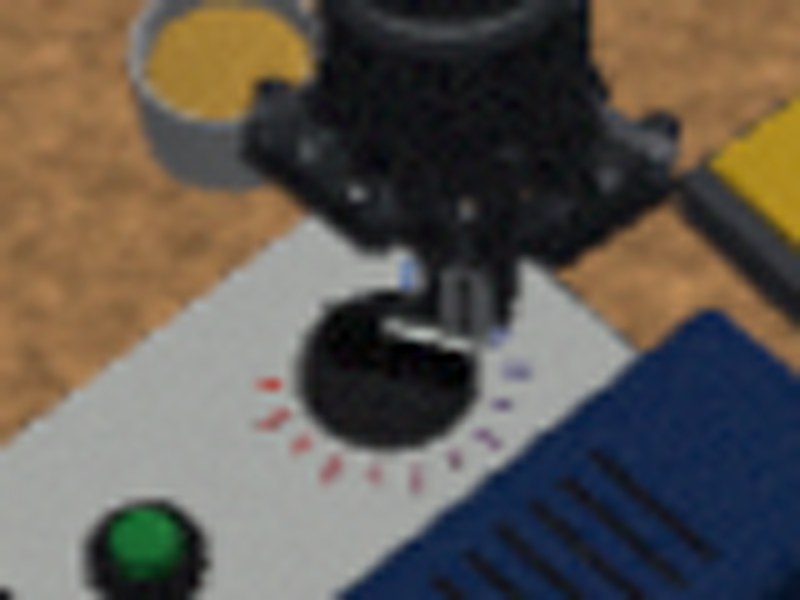

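The line now runs from (385,325) to (478,345). That lies between stop 4 and the stop 5 prediction, so it may be at the half-way balance. Pushing to about 75° is still safe, so I'll do that, then back off and look.

```bash
python3 -m creep '[-0.0005,0.0002,0,1,255, -0.001,0.0005,0,2,255, -0.0015,0.0008,0,3,255, -0.0017,0.0011,0,3.5,255, -0.0017,0.0011,0,3.5,255]'|grep -E "tcp_pos|rot|wrist"; python3 -m creep '[0.004,0,0,0,255, 0.012,0,0,0,255, 0.025,0,0,0,255, 0.035,0,-0.02,0,255, 0.04,0,-0.06,0,255, 0.04,0,-0.06,0,255]'|grep -E "tcp_pos|rot|wrist";  python3 - <<'E'
from h import *
im=save("scene","s5");imt=save("top","t5")
cv2.imwrite("pics/s5c.png",cv2.resize(im[160:220,250:330],(800,600),interpolation=cv2.INTER_CUBIC)[:,:,::-1])
for cam,dv in(("top",0),("scene",1.6)):
  g=cv2.imread(f"pics/{cam}5.png" if 0 else f"pics/{cam[0]}5.png").astype(np.float32).sum(2)/3
  for k in np.arange(2,8,.5):
    th=np.radians(131-20*k)
    s=np.array([proj(cam,[A[0]+d*np.cos(th),A[1]+d*np.sin(th),.082])+[0,dv] for d in np.linspace(.006,.025,12)],np.float32)
    print(cam,k,round(float(cv2.remap(g,s[:,0],s[:,1],cv2.INTER_LINEAR).mean()),1),s[-1])
show()
E
```

```text
tcp_pos: [0.4898, 0.0249, 0.0903]
tool_rot: [180.0, 0.0, 126.5]
wrist_force: [0.2, 0.4, -0.1]
tcp_pos: [0.4678, 0.0579, 0.1535]
tool_rot: [179.7, 0.3, 126.6]
wrist_force: [-0.4, 0.3, 0.4]
top 2.0 83.9 [327.16885 226.88327]
top 2.5 83.3 [327.2379  225.61131]
top 3.0 81.8 [327.52652 224.3713 ]
top 3.5 79.7 [328.02585 223.20082]
top 4.0 77.5 [328.72064 222.13533]
top 4.5 76.9 [329.58978 221.20708]
top 5.0 76.0 [330.60687 220.44414]
top 5.5 70.5 [331.74106 219.86961]
top 6.0 72.0 [332.95798 219.50085]
top 6.5 88.4 [334.22076 219.34901]
top 7.0 85.6 [335.4912  219.41872]
top 7.5 73.9 [336.73077 219.70789]
scene 2.0 73.2 [293.9566  188.71414]
scene 2.5 77.3 [294.8636  189.64236]
scene 3.0 81.3 [295.55743 190.69232]
scene 3.5 98.8 [296.01642 191.83301]
scene 4.0 99.0 [296.22556 193.0304 ]
scene 4.5 75.5 [296.17737 194.24849]
scene 5.0 16.0 [295.87207 195.45024]
scene 5.5 9.5 [295.31778 196.59882]
scene 6.0 7.7 [294.5304  197.65866]
scene 6.5 10.6 [293.5333  198.59665]
scene 7.0 16.5 [292.35654 199.38329]
scene 7.5 20.9 [291.03616 199.99365]
{'clock': np.float64(12.275), 'tcp_pos': array([0.4656, 0.0576, 0.1505]), 'tool_rot': array([1.799700e+02, 2.440000e-02, 1.265774e+02]), 'wrist_force': array([-0.5357,  0.3618, -0.7355]), 'finger_gap': np.float64(0.0001), 'grip_force': np.float64(0.0)}
```

View pics/s5c.png

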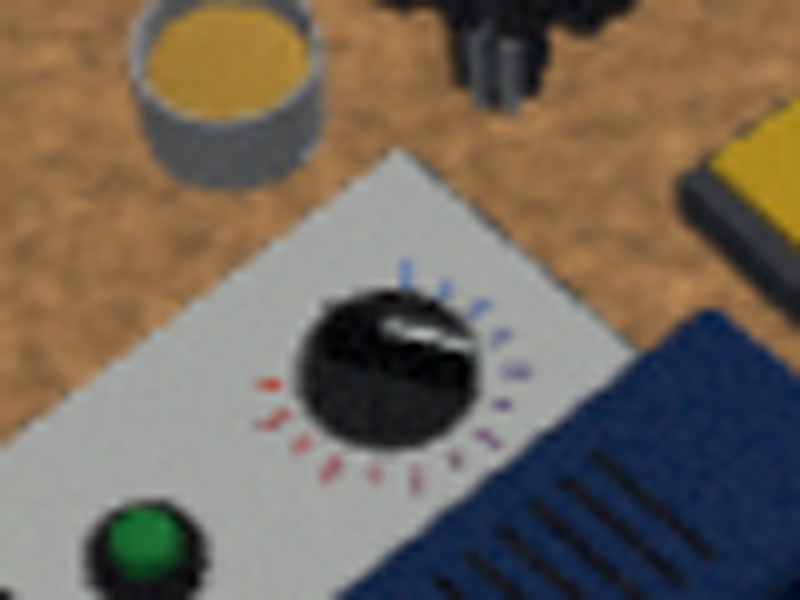

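The picture is ambiguous, with the line from (385,325) to (475,345), so I'll measure line directions in every frame and compare them with the predicted stop directions.

```bash
python3 - <<'E'
from h import *
for k in np.arange(0,8):
    th=np.radians(131-20*k);f=lambda d:proj("scene",[A[0]+d*np.cos(th),A[1]+d*np.sin(th),.082])
    v=f(.027)-f(.005);print(k,round(np.degrees(np.arctan2(v[1],v[0])),1),f(.005),f(.027))
for n in("scene0","s1","s2","s3","s4","s5"):
    im=cv2.imread(f"pics/{n}.png").astype(int)
    g=im.sum(2)/3; 
    m=np.zeros(g.shape,np.uint8);cv2.circle(m,(290,193),0,1,-1)
    # sample white line: bright px in window between bar start and tip
    best=[]
    for a in np.arange(-90,60,2):
      for u0 in np.arange(287.5,291,.5):
        for v0 in np.arange(190.5,195,.5):
          r=np.linspace(0,7,15);x=(u0+r*np.cos(np.radians(a))).astype(np.float32);y=(v0+r*np.sin(np.radians(a))).astype(np.float32)
          G=g.astype(np.float32)
          s=cv2.remap(G,x,y,1)
          nx,ny=-np.sin(np.radians(a))*2,np.cos(np.radians(a))*2
          q=cv2.remap(G,(x+nx).astype(np.float32),(y+ny).astype(np.float32),1)
          best.append((s.mean()-q.mean(),a,u0,v0))
    best.sort(reverse=True);print(n,[tuple(np.round(b,1)) for b in best[:3]])
c=calibration("scene");print(-np.array(c["R"]).T@np.array(c["t"]))
E
```

```text
0 -81.1 [287.95986974 190.59484654] [288.91130395 184.54596396]
1 -58.2 [288.52230613 190.72374054] [291.92703252 185.23130637]
2 -38.1 [288.99099245 191.0044368 ] [294.45031709 186.72734394]
3 -20.3 [289.30950987 191.40337066] [296.18011862 188.86200097]
4 -3.7 [289.43929576 191.87271376] [296.90373875 191.38619957]
5 12.9 [289.36436196 192.35600781] [296.52426887 193.99999757]
6 31.0 [289.09337906 192.79490305] [295.07671042 196.38659124]
7 51.5 [288.65880275 193.13622235] [292.72882332 198.2511609 ]
scene0 [(np.float64(105.7), np.float64(-60.0), np.float64(288.0), np.float64(192.5)), (np.float64(105.3), np.float64(-56.0), np.float64(288.0), np.float64(192.0)), (np.float64(103.8), np.float64(-58.0), np.float64(288.0), np.float64(192.5))]
s1 [(np.float64(105.8), np.float64(-60.0), np.float64(288.0), np.float64(192.5)), (np.float64(105.5), np.float64(-56.0), np.float64(288.0), np.float64(192.0)), (np.float64(104.3), np.float64(-58.0), np.float64(288.0), np.float64(192.5))]
s2 [(np.float64(122.0), np.float64(-36.0), np.float64(288.0), np.float64(192.0)), (np.float64(120.7), np.float64
[... 165 characters left out ...]
, np.float64(288.5), np.float64(192.0)), (np.float64(153.5), np.float64(0.0), np.float64(289.0), np.float64(192.0)), (np.float64(152.2), np.float64(0.0), np.float64(288.0), np.float64(192.0))]
s4 [(np.float64(123.5), np.float64(14.0), np.float64(289.5), np.float64(192.5)), (np.float64(122.6), np.float64(12.0), np.float64(289.5), np.float64(192.5)), (np.float64(122.3), np.float64(14.0), np.float64(290.0), np.float64(192.5))]
s5 [(np.float64(120.8), np.float64(14.0), np.float64(289.5), np.float64(192.5)), (np.float64(120.6), np.float64(14.0), np.float64(290.0), np.float64(192.5)), (np.float64(119.8), np.float64(12.0), np.float64(289.5), np.float64(192.5))]
[ 1.1411824  -0.50609348  1.27668026]
```

The measured directions (−58, −38, 0 and 14°) match stops 1, 2, 4 and 5, so the dial rests exactly four clicks on. Next is the key.

```bash
python3 - <<'E'
from h import *
show();print(row([.4805,-.097],.15,126.6),row([.4805,-.097],.099,126.6))
E
```

```text
{'clock': np.float64(12.275), 'tcp_pos': array([0.4656, 0.0576, 0.1505]), 'tool_rot': array([1.799700e+02, 2.440000e-02, 1.265774e+02]), 'wrist_force': array([-0.5357,  0.3618, -0.7355]), 'finger_gap': np.float64(0.0001), 'grip_force': np.float64(0.0)}
(array([-0.133 , -0.0801,  0.0005]), np.float64(-0.0)) (array([-0.133 , -0.0801,  0.0515]), np.float64(-0.0))
```

```bash
python3 -m creep '[-0.03,-0.018,0,0,255, -0.07,-0.042,0,0,255, -0.105,-0.063,0,0,255, -0.125,-0.075,0,0,255, -0.133,-0.08,0,0,255, -0.133,-0.08,0.02,0,255, -0.133,-0.08,0.045,0,255, -0.133,-0.08,0.05,0,255]'|grep -E "tcp_pos|rot|wrist"; python3 -m creep '[0,0,0.002,0,255, 0,0,0.004,0,255, 0,0,0.006,0,255]'|grep -E "tcp_pos|wrist";  python3 - <<'E'
from h import *
im=save("scene","s6")
cv2.imwrite("pics/s6c.png",cv2.resize(im[160:235,240:340],(800,600),interpolation=cv2.INTER_CUBIC)[:,:,::-1])
print(row([.4805,-.097],.0885,126.6))
E
```

```text
tcp_pos: [0.4784, -0.0959, 0.0978]
tool_rot: [-179.8, -0.3, 126.6]
wrist_force: [0.2, 0.3, 0.1]
tcp_pos: [0.4815, -0.0975, 0.095]
wrist_force: [-0.3, 0.0, 0.9]
(array([ 0.0008, -0.0002,  0.0061]), np.float64(-0.1))
```

View pics/s6c.png

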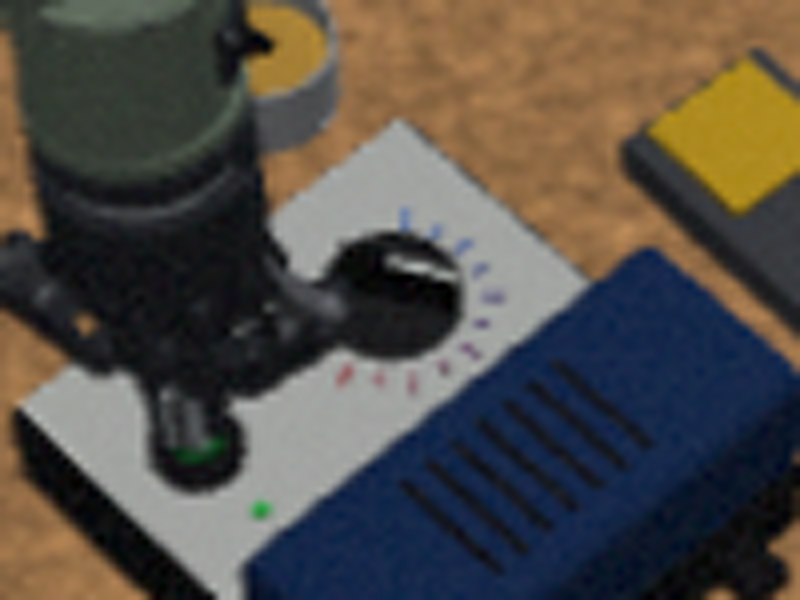

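The fingertips stand on the key, with green showing at (200,450) just beyond them, and the dial is unchanged. Pressing.

```bash
python3 -m creep '[0,0,0.0015,0,255, 0,0,0.003,0,255, 0,0,0.0045,0,255, 0,0,0.006,0,255]'|grep -E "tcp_pos|wrist"; python3 -m creep '[0,0,0.0005,0,255, 0,0,0.001,0,255]'|grep -E "tcp_pos|wrist"; python3 -m creep '[0,0,0.0005,0,255, 0,0,0.001,0,255]'|grep -E "tcp_pos|wrist"
```

```text
tcp_pos: [0.4812, -0.0975, 0.0889]
wrist_force: [-3.6, 0.4, 13.8]
tcp_pos: [0.4813, -0.0976, 0.0888]
wrist_force: [-4.7, 1.7, 15.2]
tcp_pos: [0.4813, -0.0976, 0.0887]
wrist_force: [-6.7, 2.6, 21.3]
```

The key has bottomed: the tips are at 0.067 m, which is full travel, and the force is rising steeply. Releasing and retreating.

```bash
python3 -m creep '[0,0,-0.002,0,255, 0,0,-0.008,0,255, 0,0,-0.025,0,255, 0,0,-0.06,0,255, 0,0,-0.1,0,255, 0.02,0.01,-0.13,0,255, 0.04,0.02,-0.13,0,255, 0.04,0.02,-0.13,0,255]'|grep -E "tcp_pos|wrist"; python3 - <<'E'
from h import *
im=save("scene","s7");imt=save("top","t7")
cv2.imwrite("pics/s7c.png",cv2.resize(im[150:290,190:377],(800,600),interpolation=cv2.INTER_CUBIC)[:,:,::-1])
show()
E
```

```text
tcp_pos: [0.4727, -0.0525, 0.2171]
wrist_force: [0.3, -1.2, 0.1]
{'clock': np.float64(15.8), 'tcp_pos': array([ 0.4728, -0.0535,  0.2163]), 'tool_rot': array([-1.799660e+02,  5.900000e-03,  1.265692e+02]), 'wrist_force': array([ 0.6882, -0.1521,  0.1037]), 'finger_gap': np.float64(0.0002), 'grip_force': np.float64(0.0)}
```

View pics/s7c.png

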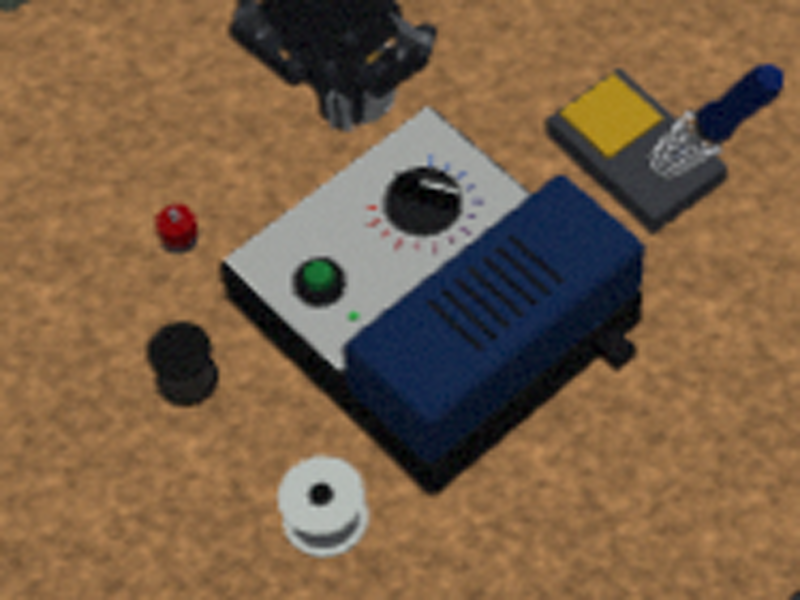

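The dial still points to stop 5 at (455,192), the green key is back up at (318,275), and the spools and motor stand where they were. The robot touches nothing, so I'm handing it in.

```bash
python3 -c "
from plant import workorder;print(workorder.job_done())"
```

```text
the job is handed in; nothing more can be done
None
```

The dial was turned exactly four clicks clockwise (second stop to sixth), the green key was pressed right down and came back up, nothing else was disturbed, and the job was handed in at about 16 s; no verdict came back.

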